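# Mount the spot lamp in its spring-plunger post holder beside the microscope

### The job

Take the blue spot lamp out of the storage block and slide its post down into the black post holder, past the spring plunger, until its collar has pressed the sprung steel seat plate fully down, and the lens points at the middle of the microscope's stage, so that the slide can be lit from the side. Push gently, with never more than 25 N on the seat plate; then let go, and leave the magnifier, the microscope and everything else on the bench where it is.

Things in the scene. Friction and masses are not known exactly. Their poses are not given: they have to be found in the camera images.
- lamp: Battery spot lamp on a post, 0.16 to 0.28 kg. Blue head on a steel post of 14 mm diameter whose foot narrows over the last 3.5 mm to 8.4 mm. Origin: centre of the foot; z up the post, x the way the lens shines. Head at 58 to 94 mm above the origin. A dark stop collar is clamped on the post, its underside anywhere from 42 to 52 mm above the foot. It starts upright in a hole of the block.
- lamp_head (a point): Centre of the lamp's blue box-shaped head, straight above the post, 76 mm above its foot. The head is 64 mm long (lamp x), 34 mm wide (lamp y, flat sides to grip) and 36 mm tall. The round bezel with the yellow lens sticks out in front to x = 41 mm; grey cooling fins and a small black switch mark the rear.
- holder: Fixed post holder: a black upright block 44 x 44 mm on an 80 x 64 x 12 mm foot plate, a steel seat plate over its top, 95 mm high in all. Origin: centre of its underside, z up. Its upright bore, 16 mm diameter, runs from 9 to 60 mm below the top; the post goes in to its collar. Plunger barrel (brass) and red knob stick out of its +x side to 53 mm from the axis.
- seat (a joint): How far (m) the bright steel seat plate on top of the holder (40 x 40 x 6 mm, with a 20 mm hole that the post clears) is pressed down: 0 (up, its underside 89 mm above the table) to 0.0025 (on its rigid stop). The lamp's collar presses it. Weak spring: 0.8 N at first, 2.3 N at the stop; the plunger's grip holds the lamp there when let go. Never press it with more than 25 N.
- holder_mouth (a point): Over the bore's axis, level with the holder's flat top face, 95 mm above the table, seat plate up. The underside of the lamp's collar (28 mm diameter, 6 mm thick, clamped at a height that is not measured and differs each time) lands here: the stop must be felt.
- plunger (a joint): How far (m) the spring plunger is pushed back, 0 to 0.006. At 0 its round nose stands 4.5 mm into the bore, 25 mm below the mouth; a post in the bore pushes it back 2 to 3.5 mm. Spring 4 N plus 1 N per mm. From there on, pushing the post down takes a steady force of up to about 10 N, until the seat plate, too, is on its rigid stop.
- block: The fixed wooden storage block, 80 (x) x 190 (y) x 60 mm high, origin: centre of its underside. Two loose holes of 17 mm diameter, 40 mm deep, at y = -45 and +45 mm, x = 0: the lamp stands in one, the magnifier in the other.
- magnifier: Post-mounted magnifier, the lamp's neighbour in the storage block: a like post and collar, but a round black lens ring of 48 mm diameter on top, 114 mm in all. Origin: post's foot. Not to be moved.
- microscope: White fixed microscope, 250 (x) x 180 (y) mm base, 400 mm tall, at the right side; its black stage faces the lamp holder. Origin: on the table under it, 20 mm in front (-x) of the base's centre; its front is -x.
- stage_centre (a point): Centre of the top of the microscope's black stage (140 x 150 mm), where the slide lies, 107 mm above the table.
- reagent: Amber reagent bottle with a blue cap, 52 mm diameter, 100 mm tall, origin: centre of underside.
- cup: Clear specimen jar with a yellow lid, 56 mm diameter, 62 mm tall, origin: centre of underside.
- slidebox: Green and white box of slides, 82 x 102 x 34 mm, origin: centre of underside.
- dish: Open grey staining dish with dividers, 75 x 95 x 45 mm, origin: centre of underside.
- counter: Steel tally counter with a red button, 55 x 75 x 42 mm, origin: centre of underside.
- marker: Black marker pen with a red cap lying on the table, 124 mm long, 15 mm thick, origin: under the middle of its black part.

How it is judged (in metres and radians):
On the way, in this order (a step that is already met when the one before it is completed fails the run):
1. the lamp is lifted clear of the storage block (z of lamp in the frame of block above 0.063 m and contact force between the fingers and lamp above 0.5 N), for 0.1 s.
2. the post is in the bore and rides on the pushed-back plunger, pushed by the robot (horizontal distance between lamp and holder_mouth below 0.004 m and z of lamp in the frame of holder below 0.065 m and value of joint plunger above 0.0013 m and contact force between the fingers and lamp above 0.5 N), for 0.1 s.
At the end, for the whole second after the job is handed in: The lamp stands upright (within 0.05 rad) in the bore, collar holding the seat plate down by over 1.4 of its 2.5 mm, foot under 53.5 mm high, plunger pushed back over 1.3 mm; its lens line passes within 35 mm of the stage centre; it is released and at rest; the reagent bottle is upright (horizontal distance between lamp and holder_mouth below 0.003 m and z of lamp in the frame of holder below 0.0535 m and value of joint seat above 0.0014 m and angle between lamp's own z axis and vertical below 0.05 rad and value of joint plunger above 0.0013 m and x of stage_centre in the frame of lamp above 0.1 m and y of stage_centre in the frame of lamp between -0.035 and 0.035 m and linear speed of lamp below 0.01 m/s and angular speed of lamp below 0.1 rad/s and angle between reagent's own z axis and vertical below 0.1 rad); the robot touches nothing.
It fails at once if the lamp presses on the seat plate with more than 25 N (contact force between lamp and seat above 25 N).
It fails at once if the lamp is forced against the holder (all contacts together, the plunger's pinch of about 15 N included) (contact force between lamp and holder above 60 N).
It fails at once if another thing on the bench is moved by more than 15 mm (distance of any of magnifier, reagent, cup, slidebox, dish, counter, marker from where it was at the start of the episode above 0.015 m).
It fails at once if the microscope is bumped (contact force between any of the arm, the fingers, lamp and microscope above 3 N).
It also fails if it takes over 58 s, if anything falls off the work surface, if the arm or the gripper's body presses on something with over 40 N, if the wrist force passes 120 N, or if a joint passes its speed limit or range.

### The arm

A 6-joint arm with a two-finger parallel gripper is mounted at the origin on the work surface. World frame = base frame: x ahead of the robot, y to its left, z up, the work surface at z = 0. Lengths are in mm, angles in rad, forces in N, time in s.
With the tool pointing down it reaches from about 325 to 1000 mm from the base axis. Payload 5.1 kg.
Tool frame: the origin (TCP) lies on the centre line of the jaws, within the pads' length; the fingertips stand ahead of it and the grasp point (between the pads) lies 3 mm ahead of it (ctrl.tcp_to_tips is the z of the fingertips in the tool frame, in mm); z points along the fingers, y is the line along which they close (so a half turn about z gives the same grasp; the last joint's range is limited). The gripper opens to 85 mm and grips with 20 to 120 N. Pads are 22 mm wide; open, the fingers measure 114 mm over their backs; the gripper's body (76 mm by 85 mm) begins 54 mm behind the grasp point. The pads swing forward as they close: fully open they stand 13 mm farther back than shut.
Start: joints at [-1.379, 0.124, 1.65, -0, 1.367, -0.083], TCP at [176.348, -625.609, 253.322] pointing down, gripper open.
Joint ranges: [-2.61, 2.61], [-1.02, 2.33], [0.03, 2.71], [-1.35, 4.49], [0.32, 2.68], [-2.91, 2.91]. Speed limits (rad/s): [2.57, 2.57, 3.14, 3.14, 3.14, 3.14].

### API

Orientations are given as a unit quaternion [w, x, y, z].
In Python, from bench import ctrl, optics gives the robot as it stands.
- The arm moves only by the shell command python3 -m creep 'ROWS' [FORCE]. ROWS is JSON, one flat list of numbers, 7 for each row, row after row: the shift along the world's x, y, z in m, then the turn, a rotation vector about the world's x, y, z in degrees, then the opening, from -1 (shut) to 1 (fully open). A call has 1 to 8 rows; each row shifts and turns the commanded pose from where the row before left it; what a row does not reach is not made up. A row lasts 1/10 s, in which the tool goes at most 50 mm and 8.59 degrees, less where a joint would pass 70% of its speed; a pose out of reach is approached as far as the arm can. A call is refused whole if a number of a shift passes 0.05 or a number of a turn 8.59, either way. A call with a gripper value outside its range is refused whole. The fingers move at their own pace and stop on an object; FORCE is the grip in N (left out, the last holds). Time passes only in rows, so rows that do not move let the fingers close. It gives the time, the measured TCP pose, the force, the opening and the grip force at its end, in the units of the state.
- ctrl.get_obs(): the state, without advancing time (a new reading comes with each control period).
- optics.camera(name): name is "scene" or "side" or "wrist"; returns a dict with "frame" (400x640x3 uint8, red, green, blue), "range_z" (400x640 float32, mm along the optical axis (not along the pixel's ray), 0 where there is no reading), "vertical_fov" (degrees; the focal length in pixels is half the picture's height over the tangent of half this angle, whatever the lens; pixels are square), "cx", "cy" (the principal point, pixels), "R" (3x3) and "t" (3): a world point X has camera coordinates R X + t. Camera axes: x right, y down, z forward; pixel columns grow to the right and rows downward; lengths in mm; the calibration is good to about 2 mm. The wrist camera is an equidistant fisheye: a pixel r from the principal point sees the ray r / f radians off the axis. A picture is of the moment at which its call begins.
- ctrl.close_job(): hands the job in; it is judged then, once.
The state is a dict: "time": time; "qpos": joint angles; "joint_velocities": joint speeds; "joint_efforts": joint torques, N m; "ee_pos": TCP position; "tool_rot": TCP orientation; "wrist_force": force on the tool from outside, world axes, zero at the start; "ft_torque": the same for the moment, N m; "finger_gap": opening from 0.0 (shut) to 1.0 (fully open); "gripper_force": force on a finger pad.
Only numpy, scipy, OpenCV 4.12 (cv2) and the standard library are available. Lean on these libraries where they do the work, as an engineer would, in place of code of your own. Each camera call takes 0.05 s, during which the arm holds its last target. There are 200 camera calls.

## Working session

There is one attempt and no reset: what is moved stays moved. The work goes in short steps, Python scripts to look and compute and a shell command to move; the robot and the scene stay as the last step left them, time stands still between calls to the robot, and variables do not carry over. Pictures are saved under pics/ and viewed, at most 10 in all, crops included, and the job is handed in when it is done.

```bash
ls; mkdir -p pics; cat > h.py <<'E'
import numpy as np, cv2
from bench import ctrl, optics
def snap(n,f):
    c=optics.camera(n); cv2.imwrite(f'pics/{f}.png',c['frame'][:,:,::-1]); np.save(f'pics/{f}.npy',c,allow_pickle=True); return c
def load(f): return np.load(f'pics/{f}.npy',allow_pickle=True).item()
def foc(c): return 200/np.tan(np.radians(c['vertical_fov']/2))
def world(c,u,v,z=None):  # z = depth along the axis
    z=c['range_z'][int(round(v)),int(round(u))] if z is None else z
    f=foc(c); p=np.array([(u-c['cx'])/f*z,(v-c['cy'])/f*z,z]); return np.array(c['R']).T@(p-np.array(c['t']))
def cloud(c):
    v,u=np.mgrid[0:400,0:640]; z=c['range_z']; f=foc(c)
    p=np.stack([(u-c['cx'])/f*z,(v-c['cy'])/f*z,z],-1)
    return (p-np.array(c['t']))@np.array(c['R'])
E
python3 - <<'E'
from h import *
a=snap('scene','scene'); b=snap('side','side')
cv2.imwrite('pics/both.png',cv2.resize(np.vstack([a['frame'],b['frame']]),(480,600))[:,:,::-1])
for c in(a,b):print(c['vertical_fov'],c['cx'],c['cy'],-np.array(c['R']).T@c['t'],(c['range_z']>0).mean())
print(ctrl.get_obs(),ctrl.tcp_to_tips)
E
```

```text
pics
43.662867796824706 316.08145031658165 202.25140396026785 [1128.71445498 -354.81227392 1137.91452464] 0.99604296875
52.364613605859766 317.5637571216953 206.5443998185462 [399.78307623 649.36008706 883.58699443] 0.9959296875
{'time': 0.1, 'qpos': array([-1.37860242e+00,  1.24434023e-01,  1.65155073e+00,  6.13974526e-06,
        1.36749056e+00, -8.25868707e-02]), 'joint_velocities': array([-0.0004176 , -0.00215496, -0.0031152 , -0.00064624, -0.00123693,
        0.00104416]), 'joint_efforts': array([ 6.10834304e-04, -4.24929786e+01, -3.66653073e+01, -6.47509864e-05,
        3.91838825e-03,  1.25269054e-05]), 'ee_pos': array([ 176.25171996, -625.11478821,  252.17183629]), 'tool_rot': array([-9.40080504e-04,  9.90576424e-01,  1.36957886e-01, -4.85607776e-05]), 'wrist_force': array([-0.63720911, -0.24854644, -0.53717566]), 'ft_torque': array([ 0.01554399, -0.0349746 ,  0.01798008]), 'gripper_force': 0.0, 'finger_gap': 1.0013894724234544} 22.0
```

View pics/scene.png

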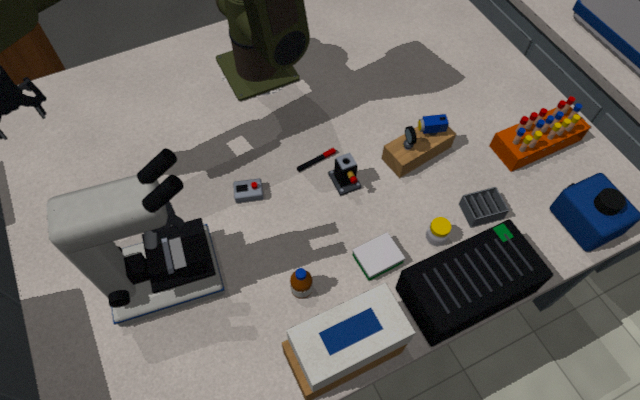

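View pics/side.png

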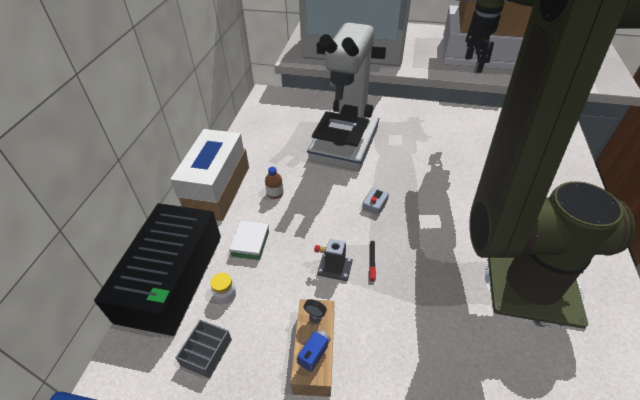

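The scene shows the lamp at about (433,124) px in the block, with the magnifier at (410,135), the holder at (345,170) and the stage at (180,255). In the side view the lamp is at (313,350), the holder mouth at (336,246) and the stage at (338,128). Next I'll measure with depth and enlarged crops.

```bash
python3 - <<'E'
from h import *
a,b=load('scene'),load('side')
def crop(c,u0,v0,w,h,s): return cv2.resize(c['frame'][v0:v0+h,u0:u0+w],(int(w*s),int(h*s)),interpolation=cv2.INTER_CUBIC)
im=np.zeros((600,800,3),np.uint8)
for i,(c,u,v) in enumerate([(a,380,105),(a,315,140),(b,285,290),(b,305,225)]):
    im[(i//2)*300:(i//2)*300+300,(i%2)*400:(i%2)*400+400]=crop(c,u,v,80,60,5)
im[300:,:400]=crop(b,265,290,100,75,4)
cv2.imwrite('pics/crops.png',im[:,:,::-1])
for n,c in(('scene',a),('side',b)):
    P=cloud(c); hsv=cv2.cvtColor(c['frame'],cv2.COLOR_RGB2HSV)
    z=P[...,2]
    blue=(hsv[...,0]>100)&(hsv[...,0]<130)&(hsv[...,1]>120)&(z>90)&(z<180)
    r=np.zeros_like(blue)
    if n=='scene': r[100:145,405:460]=1
    else: r[325:375,290:335]=1
    m=blue&r; Q=P[m]; top=Q[Q[:,2]>np.percentile(Q[:,2],95)-8]
    print(n,'blue',m.sum(),Q.min(0),Q.max(0)); 
    print(' top',len(top),cv2.minAreaRect(top[:,:2].astype(np.float32)),top[:,2].mean())
    # wood top
    hr=np.zeros_like(blue)
    hr[(slice(110,180),slice(375,465)) if n=='scene' else (slice(295,395),slice(285,340))]=1
    for nm,lo,hi,rr in(('wood',54,66,hr),):
        Q=P[rr&(z>lo)&(z<hi)]; print(nm,len(Q),cv2.minAreaRect(Q[:,:2].astype(np.float32)),np.median(Q[:,2]))
    hr=np.zeros_like(blue); hr[(slice(145,200),slice(325,365)) if n=='scene' else (slice(230,285),slice(310,360))]=1
    Q=P[hr&(z>89)&(z<102)]; print('holder top',len(Q),cv2.minAreaRect(Q[:,:2].astype(np.float32)),np.median(Q[:,2]))
    Q=P[hr&(z>6)&(z<18)]; print('foot',len(Q),cv2.minAreaRect(Q[:,:2].astype(np.float32)))
    red=hr&((hsv[...,0]<8)|(hsv[...,0]>172))&(hsv[...,1]>150); print('knob',P[red].mean(0))
    hr=np.zeros_like(blue); hr[(slice(215,300),slice(120,225)) if n=='scene' else (slice(95,160),slice(300,385))]=1
    Q=P[hr&(z>98)&(z<112)]; print('stage',len(Q),cv2.minAreaRect(Q[:,:2].astype(np.float32)),np.median(Q[:,2]))
    Q=P[hr&(z>25)&(z<75)]; print('base',len(Q),cv2.minAreaRect(Q[:,:2].astype(np.float32)),np.median(Q[:,2]))
E
```

```text
scene blue 350 [470.59340567 223.06302988  90.04248808] [529.40946906 347.91063827 133.5686592 ]
 top 234 ((496.3310852050781, 287.6357421875), (50.96997833251953, 120.7065658569336), 1.4741228818893433) 114.16122583165908
wood 1161 ((502.39031982421875, 275.165283203125), (83.59748077392578, 194.90011596679688), 7.7821784019470215) 59.88256690345802
holder top 196 ((496.83160400390625, 47.61159896850586), (43.8394889831543, 43.94675064086914), 86.30648040771484) 94.31335671250926
foot 340 ((472.6285705566406, 55.252784729003906), (103.54129028320312, 149.40719604492188), 59.491207122802734)
knob [466.11041694  47.9624389   39.46482742]
stage 3613 ((558.8349609375, -453.5556945800781), (208.4819793701172, 153.40391540527344), 82.58345794677734) 107.53382022717757
base 1866 ((559.4334106445312, -448.1154479980469), (209.5560302734375, 184.612060546875), 82.38510131835938) 50.02229129308948
side blue 536 [469.41786944 285.2022735   91.21031942] [518.08304609 352.84138207 120.9435759 ]
 top 506 ((494.5460510253906, 319.03448486328125), (63.91284942626953, 32.89741134643555), 69.71060180664062) 114.21947398457257
wood 2097 ((502.4483947753906, 276.71875), (80.07462310791016, 192.4969482421875), 8.1101713180542) 60.452503323522826
holder top 204 ((497.2518005371094, 49.38700485229492), (43.53263854980469, 40.38080978393555), 87.34507751464844) 94.91696018439065
foot 361 ((497.3537292480469, 50.45061492919922), (65.1265869140625, 79.7152328491211), 87.06031799316406)
knob [542.79112552  51.51375473  77.61928876]
stage 1468 ((558.2468872070312, -459.8390197753906), (231.83522033691406, 150.82725524902344), 82.6929931640625) 106.53533427250574
base 1267 ((557.8790283203125, -466.25482177734375), (257.9412536621094, 184.30789184570312), 83.01982116699219) 48.736257839475535
```

View pics/crops.png

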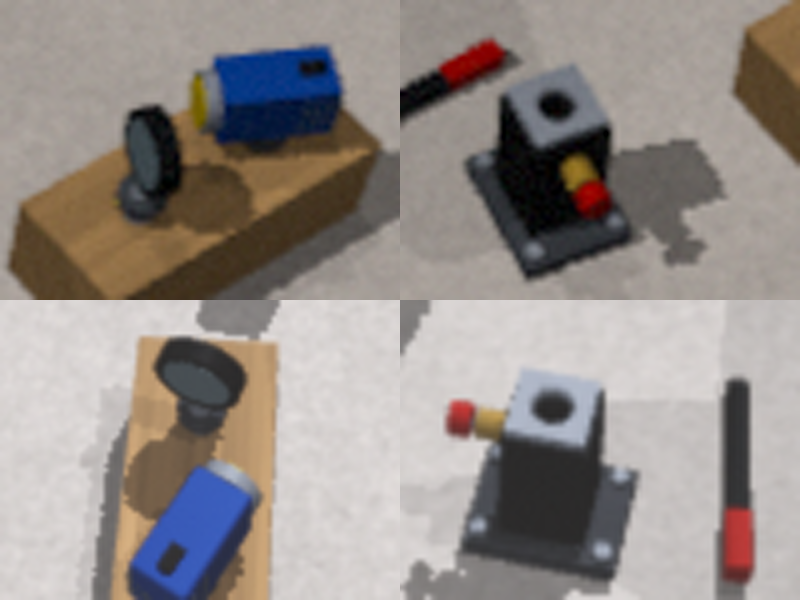

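The crops show the lens pointing at the magnifier and away from the robot. The knob is on the holder's +x world side and both bores are visible.

From two views:

| Item | Position (mm) | Yaw |
|---|---|---|
| Lamp head | (495, 319), top at 114 | −110° |
| Holder | (497, 48.5, 95) | – |
| Stage centre | about (564, −417) | – |

The lamp needs a yaw of −82°, which is a turn of +28°. I'll move now and look at the holder on the way.

```bash
python3 -m creep '[0.014,0.039,0.003,0,0,3.4,1, 0.014,0.039,0.003,0,0,3.4,1, 0.014,0.039,0.003,0,0,3.4,1, 0.014,0.039,0.003,0,0,3.4,1, 0.014,0.039,0.003,0,0,3.4,1, 0.014,0.039,0.003,0,0,3.4,1, 0.014,0.039,0.003,0,0,3.4,1, 0.014,0.039,0.003,0,0,3.4,1]'
python3 -m creep '[0.014,0.039,0.003,0,0,3.4,1, 0.014,0.039,0.003,0,0,3.4,1, 0.014,0.039,0.003,0,0,3.4,1, 0.014,0.039,0.003,0,0,3.4,1, 0.014,0.039,0.003,0,0,3.4,1, 0.014,0.039,0.003,0,0,3.4,1, 0.014,0.039,0.003,0,0,3.4,1, 0.014,0.039,0.003,0,0,3.4,1]'
python3 -m creep '[0.01,0.01,0,0,0,0,1, 0.01,0.01,0,0,0,0,1,0,0,0,0,0,0,1,0,0,0,0,0,0,1]'
python3 - <<'E'
from h import *
c=snap('wrist','w1'); print(c['vertical_fov'],c['cx'],c['cy'],-np.array(c['R']).T@c['t'],np.array(c['R'])[2]); print(ctrl.get_obs()['ee_pos'])
E
```

```text
time: 0.9
ee_pos: [288.4, -311.8, 276.9]
tool_rot: [-0.0, 0.93, 0.367, 0.0]
wrist_force: [0.4, 0.1, 0.1]
finger_gap: 1.001
gripper_force: 0.0
time: 1.7
ee_pos: [400.3, 0.2, 301.2]
tool_rot: [0.0, 0.818, 0.576, 0.0]
wrist_force: [0.4, -0.1, 0.5]
finger_gap: 0.998
gripper_force: 0.0
time: 2.1
ee_pos: [420.2, 17.5, 300.8]
tool_rot: [-0.0, 0.819, 0.574, -0.001]
wrist_force: [-0.5, -0.4, -0.4]
finger_gap: 0.998
gripper_force: 0.0
65.70646984690485 322.5534064982373 201.1605713458856 [442.31996046  80.78966127 420.56331661] [-0.09166321 -0.24539133 -0.9650808 ]
[420.14293435  17.34475842 300.94850209]
```

View pics/w1.png

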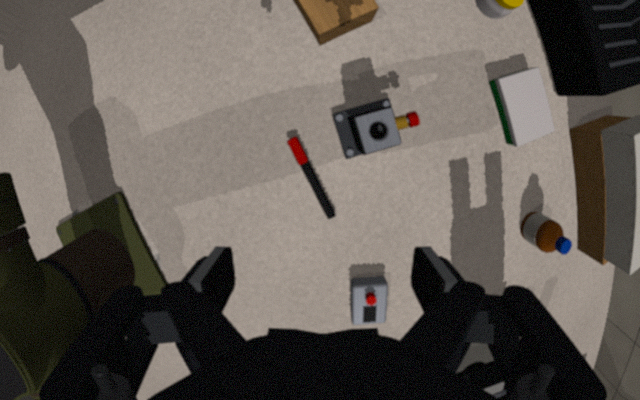

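The wrist view shows the holder with its bore at (379,130) px. The block corner is at the top, and the path to the lamp is clear. I'll compute the bore position and the shift to the lamp.

```bash
cat >> h.py <<'E'
def ray(c,u,v):
    f=foc(c); d=np.array([u-c['cx'],v-c['cy']]); r=np.hypot(*d); th=r/f
    k=np.array([*(d/r*np.sin(th)),np.cos(th)]); R=np.array(c['R']); return -R.T@c['t'],R.T@k
def onz(c,u,v,z):
    o,k=ray(c,u,v); return o+k*(z-o[2])/k[2]
def hole(c,u,v,w=14,z=95):
    g=cv2.cvtColor(c['frame'],cv2.COLOR_RGB2GRAY)[v-w:v+w,u-w:u+w]; g=cv2.resize(g,None,fx=4,fy=4,interpolation=cv2.INTER_CUBIC)
    t,m=cv2.threshold(g,0,255,cv2.THRESH_OTSU+cv2.THRESH_BINARY_INV); n,l,s,ce=cv2.connectedComponentsWithStats(m)
    i=l[2*w*2,2*w*2]; s=s[i]; return u-w+(s[0]+s[2]/2)/4,v-w+(s[1]+s[3]/2)/4,s/4
E
python3 - <<'E'
from h import *
c=load('w1'); f=foc(c)
u,v,s=hole(c,379,130); print(u,v,s,onz(c,u,v,95)); print('range',c['range_z'][130,379-14])
E
```

```text
378.625 131.0 [   4.5     5.75   18.25   18.5  1061.25] [493.10298033  49.85962595  95.        ]
range 317.34402
```

```bash
python3 -m creep '[0.008,0.035,-0.01,0,0,0,1,0.008,0.035,-0.01,0,0,0,1,0.008,0.035,-0.01,0,0,0,1,0.008,0.035,-0.01,0,0,0,1,0.008,0.035,-0.01,0,0,0,1,0.008,0.035,-0.01,0,0,0,1,0.008,0.035,-0.01,0,0,0,1,0.008,0.035,-0.01,0,0,0,1]'
python3 -m creep '[0,0,0,0,0,0,1,0,0,0,0,0,0,1]'
cat >> h.py <<'E'
def fcloud(c):
    v,u=np.mgrid[0:400,0:640]; f=foc(c); dx,dy=u-c['cx'],v-c['cy']; r=np.hypot(dx,dy)+1e-9; k=np.tan(r/f)/r
    p=np.stack([dx*k,dy*k,np.ones_like(k)],-1)*c['range_z'][...,None]
    return (p-np.array(c['t']))@np.array(c['R'])
def bluetop(c):
    P=fcloud(c); h=cv2.cvtColor(c['frame'],cv2.COLOR_RGB2HSV); m=(h[...,0]>100)&(h[...,0]<130)&(h[...,1]>120)&(P[...,2]>70)
    return P,m
E
python3 - <<'E'
from h import *
c=snap('wrist','w2'); P,m=bluetop(c); Q=P[m&(abs(P[...,0]-495)<60)&(abs(P[...,1]-319)<60)]; zt=np.percentile(Q[:,2],60)
T=Q[abs(Q[:,2]-zt)<5]; print(len(T),zt,cv2.minAreaRect(T[:,:2].astype(np.float32)),T.mean(0)); print(ctrl.get_obs()['ee_pos'])
P1=fcloud(load('w1')); c1=load('w1')
print(P1[130,365],P1[130,379])
E
```

```text
time: 2.95
ee_pos: [485.0, 298.3, 221.0]
tool_rot: [0.0, 0.819, 0.574, 0.0]
wrist_force: [0.3, 0.1, 0.8]
finger_gap: 0.998
gripper_force: 0.0
time: 3.15
ee_pos: [484.5, 297.5, 220.7]
tool_rot: [0.0, 0.819, 0.574, -0.001]
wrist_force: [0.4, 0.4, -0.1]
finger_gap: 1.0
gripper_force: 0.0
1035 279.5440265437524 ((498.7955017089844, 298.26617431640625), (27.310501098632812, 113.16365051269531), 68.0093002319336) [498.30695491 305.89637004 279.7700961 ]
[484.63861567 297.11315828 221.32671081]
[479.69377923  55.47403943  94.62418869] [497.70420861  48.47806597  70.50438771]
```

View pics/w2.png

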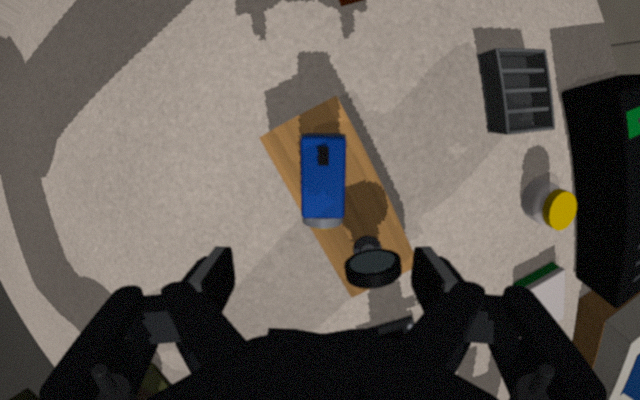

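The wrist view shows the head's top face at u 301–345, v 138–217, square to the image. The gripper polluted the colour filter, so I'll filter by height and redo the fit.

```bash
python3 - <<'E'
from h import *
c=load('w2'); P,m=bluetop(c)
T=P[m&(abs(P[...,2]-114)<6)]; print(len(T),cv2.minAreaRect(T[:,:2].astype(np.float32)),np.median(T[:,2]))
for p in[(302,138),(344,138),(302,216),(345,216)]: print(p,onz(c,*p,114))
c=load('w1'); P=fcloud(c); h=cv2.cvtColor(c['frame'],cv2.COLOR_RGB2HSV); s=np.zeros((400,640),bool); s[95:165,335:402]=1
T=P[s&(abs(P[...,2]-95)<4)]; print('seat',len(T),cv2.minAreaRect(T[:,:2].astype(np.float32)))
E
```

```text
3642 ((668.8123168945312, 185.3331298828125), (294.7537536621094, 428.01446533203125), 83.549072265625) 113.02976411255264
(302, 138) [487.29153284 352.97673624 114.        ]
(344, 138) [516.05948685 342.55481648 114.        ]
(302, 216) [466.2063665  297.30378127 114.        ]
(345, 216) [497.32118061 286.03915063 114.        ]
seat 1142 ((492.987548828125, 50.45533752441406), (40.45273971557617, 40.89377212524414), 87.40645599365234)
```

```bash
python3 -m creep '[0.005,0.012,0,0,0,0,1,0.0045,0.0105,0,0,0,-0.5,1,0,0,-0.03,0,0,0,1,0,0,-0.03,0,0,0,1,0,0,-0.03,0,0,0,1,0,0,-0.028,0,0,0,1,0,0,0,0,0,0,1]' 50
python3 -m creep '[0,0,0,0,0,0,-1,0,0,0,0,0,0,-1,0,0,0,0,0,0,-1,0,0,0,0,0,0,-1,0,0,0,0,0,0,-1,0,0,0,0,0,0,-1,0,0,0,0,0,0,-1,0,0,0,0,0,0,-1]' 50
```

```text
time: 3.9
ee_pos: [491.4, 319.6, 98.9]
tool_rot: [-0.001, 0.821, 0.571, -0.004]
wrist_force: [-0.2, 0.6, -0.6]
finger_gap: 0.999
gripper_force: 0.0
time: 4.7
ee_pos: [494.9, 321.7, 105.6]
tool_rot: [0.0, 0.821, 0.571, 0.002]
wrist_force: [-0.6, 0.9, 7.0]
finger_gap: 0.391
gripper_force: 49.8
```

```bash
python3 -m creep '[0,0,0.01,0,0,0,-1,0,0,0.015,0,0,0,-1,0,0,0.02,0,0,0,-1,0,0,0.02,0,0,0,-1,0,0,0.02,0,0,0,-1,0,0,0.02,0,0,0,-1,0,0,0.01,0,0,0,-1,0,0,0,0,0,0,-1]'
python3 - <<'E'
from h import *
for _ in range(1): c=snap('wrist','w3')
print(ctrl.get_obs()['ee_pos'],ctrl.get_obs()['wrist_force'])
E
```

```text
time: 5.5
ee_pos: [494.5, 321.1, 220.7]
tool_rot: [0.0, 0.821, 0.571, 0.001]
wrist_force: [-0.1, -0.1, -1.8]
finger_gap: 0.394
gripper_force: 50.7
[493.87424731 320.74969554 218.93516196] [ 0.83272484 -0.23873236 -2.99744773]
```

```bash
python3 -m creep '[0,0,0.02,0,0,0,-1,0,0,0.02,0,0,0,-1,0,0,0,0,0,0,-1]'
python3 -m creep '[0,-0.033,0,0,0,3.56,-1,0,-0.034,0,0,0,3.56,-1,0.001,-0.034,0,0,0,3.56,-1,0,-0.034,0,0,0,3.56,-1,0.001,-0.034,0,0,0,3.56,-1,0,-0.034,0,0,0,3.56,-1,0.001,-0.034,0,0,0,3.56,-1,0,-0.034,0,0,0,3.56,-1]'
python3 -m creep '[0,0,0,0,0,0,-1,0,0,0,0,0,0,-1,0,0,0,0,0,0,-1]'
python3 - <<'E'
from h import *
ims=[]
for n in('scene','side'):
    c=snap(n,n+'2'); ims.append(c)
im=np.hstack([cv2.resize(ims[0]['frame'][80:220,280:420],(400,400),interpolation=2),cv2.resize(ims[1]['frame'][160:300,265:405],(400,400),interpolation=2)])
cv2.imwrite('pics/over.png',im[:,:,::-1]); print(ctrl.get_obs()['ee_pos'],ctrl.get_obs()['wrist_force'],ctrl.get_obs()['ft_torque'])
E
```

```text
time: 5.85
ee_pos: [494.6, 321.2, 260.1]
tool_rot: [0.0, 0.821, 0.571, 0.001]
wrist_force: [0.4, 1.1, -1.9]
finger_gap: 0.389
gripper_force: 50.7
time: 6.65
ee_pos: [495.7, 48.5, 255.9]
tool_rot: [-0.001, 0.654, 0.756, -0.001]
wrist_force: [0.2, 0.1, -2.5]
finger_gap: 0.389
gripper_force: 50.8
time: 6.95
ee_pos: [496.4, 50.5, 257.1]
tool_rot: [-0.001, 0.655, 0.755, -0.001]
wrist_force: [1.3, 0.6, -1.4]
finger_gap: 0.391
gripper_force: 50.7
[496.61055513  50.80179276 257.658277  ] [ 0.33038409  0.9077907  -2.70033919] [ 0.05373577 -0.03702878 -0.0203264 ]
```

View pics/over.png

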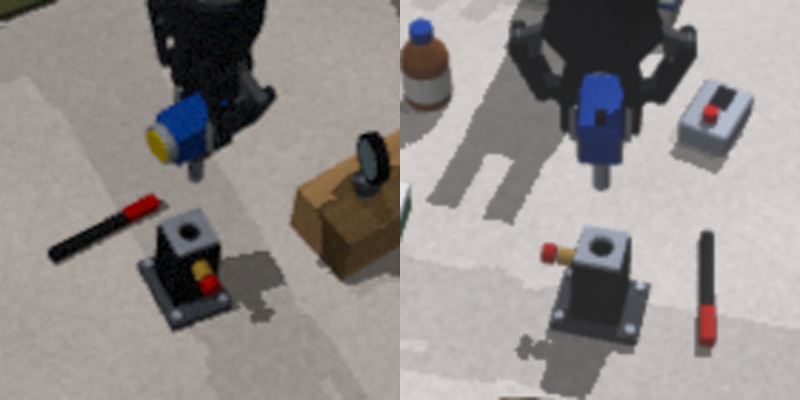

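The crops show the post hanging clear above the bore in both views. I'll lower until the foot is just above the mouth, then measure the offset at high zoom.

```bash
python3 -m creep '[0,-0.001,-0.02,0,0,0,-1,0,-0.001,-0.02,0,0,0,-1,0,0,-0.016,0,0,0,-1,0,0,0,0,0,0,-1,0,0,0,0,0,0,-1]'
python3 - <<'E'
from h import *
ims=[]
for n in('scene','side'):
    c=snap(n,n+'3'); ims.append(c)
im=np.hstack([cv2.resize(ims[0]['frame'][115:190,325:375],(400,600),interpolation=2),cv2.resize(ims[1]['frame'][195:270,310:360],(400,600),interpolation=2)])
cv2.imwrite('pics/over2.png',im[:,:,::-1]); print(ctrl.get_obs()['ee_pos'],ctrl.get_obs()['wrist_force'])
E
```

```text
time: 7.55
ee_pos: [496.8, 48.3, 202.3]
tool_rot: [-0.0, 0.655, 0.756, -0.0]
wrist_force: [0.6, 0.0, -1.5]
finger_gap: 0.391
gripper_force: 50.6
[497.5862053   48.10819676 203.58404429] [ 0.31620121 -0.12854654 -2.38279826]
```

View pics/over2.png

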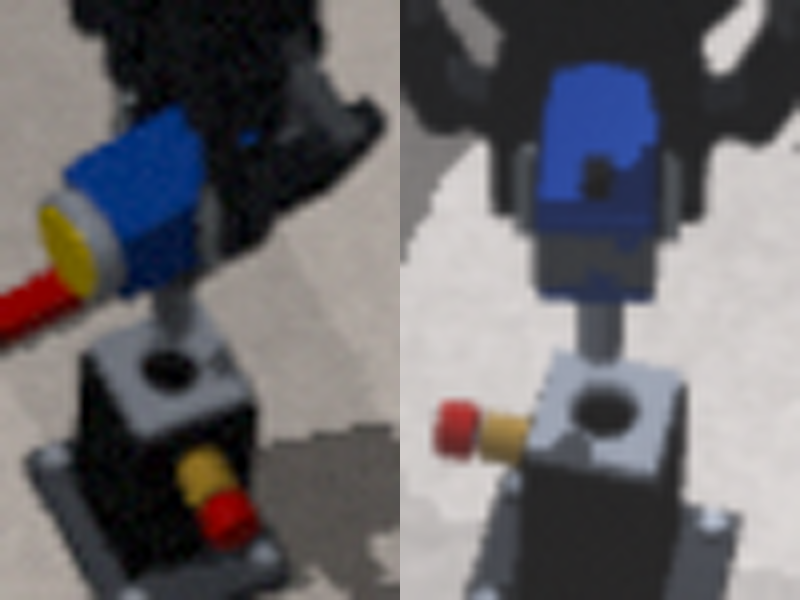

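Scene crop: post centreline at x≈175 with foot end y≈338, hole centre (170,370). Side crop: post centreline 599 with foot end ≈362, hole (604,411). Now to triangulate.

```bash
cat > tri.py <<'E'
from h import *
from scipy.optimize import least_squares
def proj(c,X):
    p=np.array(c['R'])@X+c['t']; f=foc(c); return f*p[0]/p[2]+c['cx'],f*p[1]/p[2]+c['cy']
def tri(a,b,pa,pb,z=None):
    g=lambda X: np.r_[np.subtract(proj(a,X),pa),np.subtract(proj(b,X),pb)]
    if z is None: r=least_squares(g,[497,49,100]); return r.x,r.fun
    r=least_squares(lambda q:g(np.array([*q,z])),[497,49]); return r.x,r.fun
A=lambda x,y:((x+.5)/8-.5+325,(y+.5)/8-.5+115)
B=lambda x,y:((x-400+.5)/8-.5+310,(y+.5)/8-.5+195)
E
python3 - <<'E'
from tri import *
a,b=load('scene3'),load('side3')
print('foot',tri(a,b,A(174.5,338),B(599,362)))
print('hole',tri(a,b,A(170,370),B(604,411)), tri(a,b,A(170,370),B(604,411),95))
for X in([497,49,117],[497,49,95]):
  for d in([0,0,0],[3,0,0],[0,3,0]): print(X,d,np.round(np.subtract(proj(a,np.add(X,d)),(325,115))*8),np.round(np.subtract(proj(b,np.add(X,d)),(310,195))*8+[400,0]))
E
```

```text
foot (array([499.03347877,  46.59332145, 114.581212  ]), array([ 0.15115155,  0.10783478,  0.15726455, -0.08117946]))
hole (array([496.68805693,  47.94004317,  93.10444782]), array([ 0.27196585,  0.19261717,  0.28236751, -0.14482162])) (array([496.97513709,  48.22138183]), array([ 0.46318797, -0.19605918,  0.15582098, -0.54943899]))
[497, 49, 117] [0, 0, 0] [176. 323.] [602. 360.]
[497, 49, 117] [3, 0, 0] [181. 330.] [592. 359.]
[497, 49, 117] [0, 3, 0] [185. 320.] [600. 368.]
[497, 49, 95] [0, 0, 0] [172. 364.] [601. 405.]
[497, 49, 95] [3, 0, 0] [177. 371.] [592. 404.]
[497, 49, 95] [0, 3, 0] [181. 361.] [599. 413.]
```

The foot is about (+2, −1.5) mm off the bore axis. I'll correct that and go down slowly while feeling for contact.

```bash
python3 -m creep '[-0.001,0.0008,0,0,0,0,-1,-0.001,0.0007,-0.006,0,0,0,-1,0,0,-0.01,0,0,0,-1,0,0,-0.006,0,0,0,-1,0,0,0,0,0,0,-1,0,0,0,0,0,0,-1]'
python3 -m creep '[0,0,-0.003,0,0,0,-1,0,0,-0.002,0,0,0,-1,0,0,0,0,0,0,-1]'
python3 -m creep '[0,0,-0.003,0,0,0,-1,0,0,-0.002,0,0,0,-1,0,0,0,0,0,0,-1]'
```

```text
time: 8.25
ee_pos: [494.6, 49.4, 179.8]
tool_rot: [-0.0, 0.655, 0.755, -0.0]
wrist_force: [0.4, -0.1, -2.3]
finger_gap: 0.387
gripper_force: 50.6
time: 8.55
ee_pos: [494.7, 49.4, 175.1]
tool_rot: [-0.0, 0.655, 0.755, -0.0]
wrist_force: [-1.2, -0.3, -2.5]
finger_gap: 0.388
gripper_force: 50.6
time: 8.85
ee_pos: [494.6, 49.4, 169.8]
tool_rot: [-0.0, 0.655, 0.755, -0.0]
wrist_force: [0.6, 0.1, -2.0]
finger_gap: 0.39
gripper_force: 50.6
```

```bash
python3 -m creep '[0,0,-0.002,0,0,0,-1,0,0,-0.002,0,0,0,-1,0,0,0,0,0,0,-1]'
python3 -m creep '[0,0,-0.002,0,0,0,-1,0,0,-0.002,0,0,0,-1,0,0,0,0,0,0,-1]'
```

```text
time: 9.15
ee_pos: [494.9, 49.5, 166.1]
tool_rot: [-0.0, 0.655, 0.755, 0.0]
wrist_force: [0.6, 1.7, -2.7]
finger_gap: 0.385
gripper_force: 50.7
time: 9.45
ee_pos: [494.8, 49.6, 162.1]
tool_rot: [-0.0, 0.655, 0.755, 0.0]
wrist_force: [0.5, 1.6, -3.3]
finger_gap: 0.389
gripper_force: 50.6
```

```bash
python3 -m creep '[0,0.0005,-0.002,0,0,0,-1,0,0,-0.002,0,0,0,-1,0,0,0,0,0,0,-1]'
python3 -m creep '[0,0,-0.002,0,0,0,-1,0,0,-0.002,0,0,0,-1,0,0,0,0,0,0,-1]'
python3 -m creep '[0,0,-0.002,0,0,0,-1,0,0,-0.002,0,0,0,-1,0,0,0,0,0,0,-1]'
```

```text
time: 9.75
ee_pos: [494.7, 49.9, 157.9]
tool_rot: [-0.0, 0.655, 0.755, -0.0]
wrist_force: [-0.5, 0.7, -3.3]
finger_gap: 0.391
gripper_force: 50.7
time: 10.05
ee_pos: [494.7, 49.9, 154.6]
tool_rot: [-0.0, 0.655, 0.755, -0.0]
wrist_force: [-2.5, 1.0, 1.9]
finger_gap: 0.389
gripper_force: 51.6
time: 10.35
ee_pos: [494.3, 50.2, 149.5]
tool_rot: [-0.001, 0.655, 0.755, -0.0]
wrist_force: [-0.6, 2.8, -2.6]
finger_gap: 0.39
gripper_force: 50.8
```

```bash
python3 -m creep '[0,0,-0.002,0,0,0,-1,0,0,-0.002,0,0,0,-1]'
python3 -m creep '[0,0,-0.002,0,0,0,-1,0,0,-0.002,0,0,0,-1]'
python3 -c "
from h import *
o=snap('side','side4'); c=o; cv2.imwrite('pics/v4.png',cv2.resize(np.hstack([snap('scene','scene4')['frame'][120:195,325:375],c['frame'][205:280,310:360]]),(800,600),interpolation=2)[:,:,::-1])"
```

```text
time: 10.55
ee_pos: [494.5, 50.1, 146.2]
tool_rot: [-0.001, 0.655, 0.755, -0.0]
wrist_force: [-4.3, 2.2, 3.4]
finger_gap: 0.388
gripper_force: 51.6
time: 10.75
ee_pos: [494.5, 50.2, 142.3]
tool_rot: [-0.001, 0.655, 0.755, -0.0]
wrist_force: [-4.3, 2.8, 2.4]
finger_gap: 0.388
gripper_force: 51.6
```

View pics/v4.png

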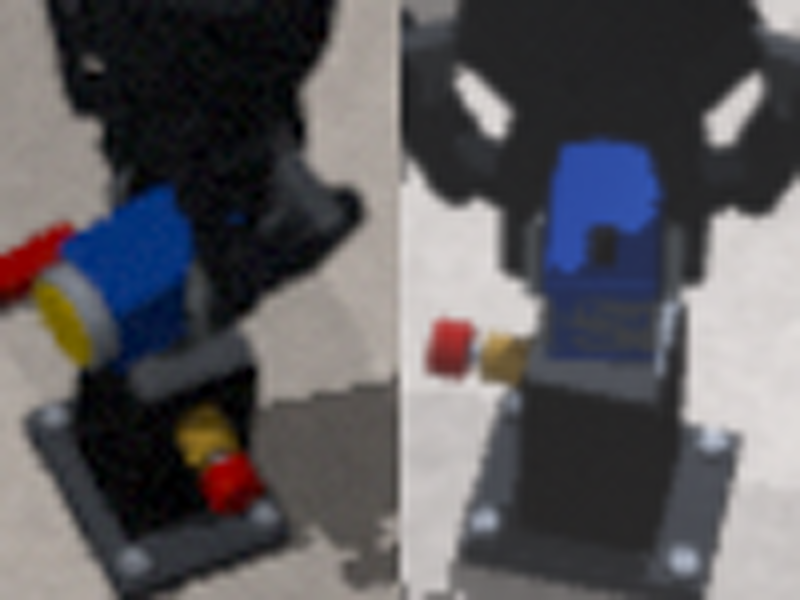

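The post is in the bore: the head sits low over the seat plate, and the knob at (450,350) px has come out from its barrel, so the plunger is pushed back. I'll carry on in 1 mm steps and feel for the seat.

```bash
for i in 1; do python3 -m creep '[0,0,-0.001,0,0,0,-1,0,0,-0.001,0,0,0,-1]'; done
python3 -m creep '[0,0,-0.001,0,0,0,-1,0,0,-0.001,0,0,0,-1]'
```

```text
time: 11.05
ee_pos: [494.5, 50.2, 140.4]
tool_rot: [-0.001, 0.655, 0.755, -0.0]
wrist_force: [-5.1, 3.0, 4.2]
finger_gap: 0.392
gripper_force: 51.6
time: 11.25
ee_pos: [494.5, 50.2, 138.5]
tool_rot: [-0.001, 0.655, 0.755, -0.0]
wrist_force: [-4.8, 2.2, 4.4]
finger_gap: 0.393
gripper_force: 51.7
```

```bash
python3 -m creep '[0,0,-0.001,0,0,0,-1,0,0,-0.001,0,0,0,-1]'
```

```text
time: 11.45
ee_pos: [494.6, 50.3, 136.8]
tool_rot: [-0.001, 0.655, 0.755, -0.0]
wrist_force: [-5.4, 4.1, 5.6]
finger_gap: 0.391
gripper_force: 51.9
```

```bash
python3 -m creep '[-0.0003,0.0003,-0.001,0,0,0,-1]'; python3 -m creep '[0,0,-0.001,0,0,0,-1]'
```

```text
time: 11.55
ee_pos: [494.5, 50.4, 136.0]
tool_rot: [-0.0, 0.655, 0.755, 0.0]
wrist_force: [-6.1, 3.7, 7.4]
finger_gap: 0.387
gripper_force: 52.2
time: 11.65
ee_pos: [494.6, 50.4, 135.8]
tool_rot: [-0.0, 0.655, 0.755, -0.0]
wrist_force: [-9.2, 2.9, 13.2]
finger_gap: 0.391
gripper_force: 53.0
```

```bash
python3 -m creep '[0,0,-0.0007,0,0,0,-1]'
```

```text
time: 11.75
ee_pos: [494.7, 50.4, 135.8]
tool_rot: [-0.0, 0.655, 0.755, -0.0]
wrist_force: [-11.0, 4.0, 15.8]
finger_gap: 0.388
gripper_force: 53.3
```

A rigid stop at TCP z=135.8: two more commands gave no descent, with about 18 N in total, so roughly 10 N on the seat. I'll ease the side load and check the height before releasing.

```bash
python3 -m creep '[-0.0006,0.0003,0,0,0,0,-1,0,0,0,0,0,0,-1]'
python3 - <<'E'
from h import *
for n in('side','scene'):
    c=snap(n,n+'5'); P=cloud(c); h=cv2.cvtColor(c['frame'],cv2.COLOR_RGB2HSV)
    m=(h[...,0]>100)&(h[...,0]<130)&(h[...,1]>120)&(abs(P[...,0]-497)<45)&(abs(P[...,1]-49)<50)&(P[...,2]>90)&(P[...,2]<160)
    print(n,m.sum(),np.percentile(P[m],[2,50,90,98],axis=0)[:,2])
    t=m&(P[...,2]>np.percentile(P[m][:,2],90)-3); print(cv2.minAreaRect(P[t][:,:2].astype(np.float32)))
E
```

```text
time: 11.95
ee_pos: [494.6, 50.5, 135.8]
tool_rot: [0.0, 0.655, 0.755, 0.0]
wrist_force: [-7.8, 2.7, 11.1]
finger_gap: 0.39
gripper_force: 52.8
side 239 [140.62890074 143.9872094  146.06880572 147.18517096]
((497.60382080078125, 52.169776916503906), (32.856170654296875, 55.779842376708984), 8.1758394241333)
scene 238 [112.72702529 142.56652005 145.8555537  149.24683828]
((496.4792785644531, 36.77921676635742), (32.180057525634766, 51.64148712158203), 20.40120506286621)
```

The head top is at 144, so the foot is at about 50 mm. Yaw is −82° as wanted. Releasing and retreating straight up.

```bash
python3 -m creep '[0,0,0,0,0,0,-0.1,0,0,0,0,0,0,0.2,0,0,0,0,0,0,0.5,0,0,0,0,0,0,1,0,0,0,0,0,0,1,0,0,0,0,0,0,1,0,0,0,0,0,0,1]'
python3 -m creep '[0,0,0.01,0,0,0,1,0,0,0.03,0,0,0,1,0,0,0.04,0,0,0,1,0,0,0.04,0,0,0,1,0,0,0.04,0,0,0,1,-0.03,0,0.02,0,0,0,1,-0.04,0,0,0,0,0,1,-0.03,0,0,0,0,0,1]'
python3 -m creep '[-0.04,0,0,0,0,0,1,-0.03,0,0,0,0,0,1,0,0,0,0,0,0,1,0,0,0,0,0,0,1]'
python3 - <<'E'
from h import *
for n in('side','scene'):
    c=snap(n,n+'6'); P=cloud(c); h=cv2.cvtColor(c['frame'],cv2.COLOR_RGB2HSV)
    m=(h[...,0]>100)&(h[...,0]<130)&(h[...,1]>120)&(abs(P[...,0]-497)<45)&(abs(P[...,1]-49)<50)&(P[...,2]>90)&(P[...,2]<160)
    t=m&(P[...,2]>140); print(n,np.median(P[t][:,2]),cv2.minAreaRect(P[t][:,:2].astype(np.float32)))
a,b=load('scene6'),load('side6')
cv2.imwrite('pics/v6.png',np.hstack([cv2.resize(a['frame'][110:200,315:375],(400,600),interpolation=2),cv2.resize(b['frame'][200:290,305:365],(400,600),interpolation=2)])[:,:,::-1])
E
```

```text
time: 12.75
ee_pos: [493.9, 50.5, 133.5]
tool_rot: [0.0, 0.655, 0.755, -0.0]
wrist_force: [-0.2, 1.5, 0.8]
finger_gap: 0.997
gripper_force: 0.0
time: 13.55
ee_pos: [392.9, 50.5, 315.7]
tool_rot: [0.001, 0.655, 0.755, 0.001]
wrist_force: [-0.3, 0.2, 0.2]
finger_gap: 0.997
gripper_force: 0.0
time: 13.95
ee_pos: [324.0, 50.5, 314.7]
tool_rot: [0.001, 0.655, 0.755, 0.001]
wrist_force: [1.0, -0.4, 0.2]
finger_gap: 0.996
gripper_force: 0.0
side 144.4214319640056 ((496.90399169921875, 48.333213806152344), (30.660892486572266, 63.652374267578125), 9.677117347717285)
scene 144.2329762940322 ((497.261474609375, 44.37952423095703), (36.31882858276367, 62.48160171508789), 6.239551067352295)
```

View pics/v6.png

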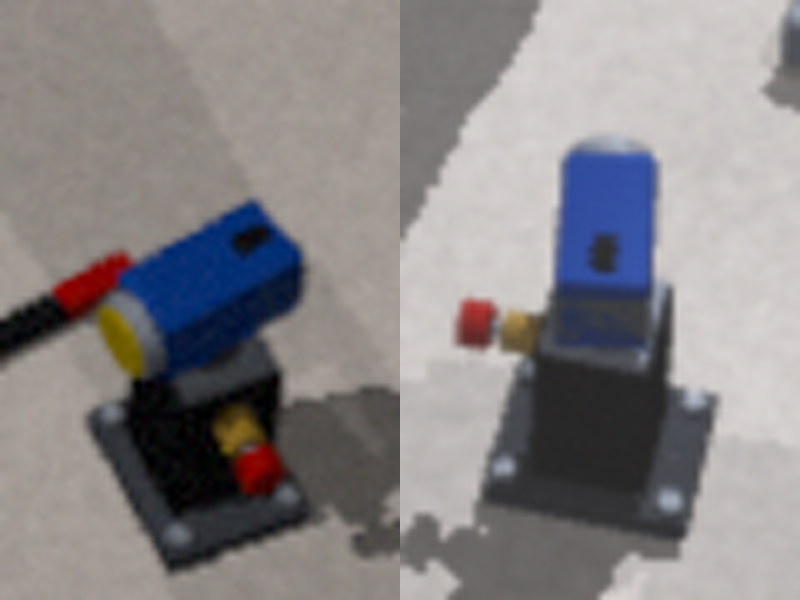

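The lamp stands upright in the bore with its collar on the seat and the knob pushed out. The head top is still at 144 mm and the yaw about −82°. Handing in.

```bash
python3 -c "
from bench import ctrl; print(ctrl.close_job())"
```

```text
the job is handed in; nothing more can be done
None
```

I handed the job in at about 14 s of the 58 s limit: the lamp is upright in the holder, pressed to the seat's stop with about 10 N (estimated), aimed at the stage centre and released, but no verdict came back.

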